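Slide the pan off the heat and start the cooling timer

ROBOT

A 6-joint arm with a two-finger parallel gripper is mounted at the origin on the work surface. World frame = base frame: x ahead of the robot, y to its left, z up, the work surface at z = 0. Lengths are in m, angles in degrees, forces in N, time in s.
With the tool pointing down it reaches from about 0.4 to 0.825 m from the base axis. Payload 7 kg.
Tool frame: the origin (TCP) lies on the centre line of the jaws, within the pads' length; the fingertips stand 19 mm ahead of it and the grasp point (between the pads) is the TCP; z points along the fingers, y is the line along which they close (so a half turn about z gives the same grasp; the last joint's range is limited). The gripper opens to 88 mm and grips with 3 to 60 N. Pads are 19 mm wide; open, the fingers measure 130 mm over their backs; the gripper's body (78 mm by 193 mm) begins 47 mm behind the grasp point.
Start: joints at [89.158, 20.546, 0.682, 0, -70.136, -16.507], TCP at [0.201, 0.644, 0.209] pointing down, gripper open.
Joint ranges: [-176.03, 176.03], [-82.01, 121.73], [-58.28, 71.71], [-173.87, 95.51], [-174.79, -0.11], [-173.66, 173.66]. Speed limits (degrees/s): [136.94, 136.94, 172.46, 180, 180, 180].

INTERFACE

Orientations are given as [roll, pitch, yaw] about the fixed x, y, z axes, in that order (R = Rz(yaw) Ry(pitch) Rx(roll)).
In Python, from plant import ctrl gives the robot as it stands.
- The arm moves only by the tool move_arm, never from a script. Its argument "motion" is a list of rows, each a list of 3 entries, a list of its own where there are three numbers: the shift along the tool's x, y, z in mm, then the turn, a rotation vector about the tool's x, y, z in degrees, then the closure, from 0 (fully open) to 1 (shut). A call has 1 to 10 rows; each row is the pose to reach, as a shift and turn from the pose commanded when the call began, along the tool's axes at that moment; what a row does not reach only later rows make up. A row lasts 1/12 s, in which the tool goes at most 41.7 mm and 7.16 degrees, less where a joint would pass 70% of its speed; a pose out of reach is approached as far as the arm can. A call with a gripper value outside its range is refused whole. The fingers move at their own pace and stop on an object; the grip force is fixed at half the most. Time passes only in rows, so rows that repeat a pose let the fingers close. It gives the time, the measured TCP pose, the force, the opening and the grip force at its end, in the units of the state.
- ctrl.get_obs(): the state, without advancing time (a new reading comes with each control period).
- ctrl.snapshot(name): name is "scene" or "side" or "wrist"; returns a dict with "color" (420x560x3 uint8, blue, green, red), "camera_matrix" (3x3 intrinsics, pixels), "cam_to_world" (4x4, takes a point from camera to world coordinates). Camera axes: x right, y up, looking along -z (the intrinsics and any distortion apply to the point x, -y, -z); pixel columns grow to the right and rows downward; lengths in m; the calibration is good to about 2 mm. A picture is of the moment at which its call begins. There is no depth.
- ctrl.close_job(): hands the job in; it is judged then, once.
The state is a dict: "clock": time; "joint_pos": joint angles; "qvel": joint speeds; "tau": joint torques, N m; "tool_pos": TCP position; "orientation": TCP orientation; "force": force on the tool from outside, world axes, zero at the start; "moment": the same for the moment, N m; "opening": finger opening in m; "gripper_force": force on a finger pad.
Only numpy, scipy, OpenCV 4.12 (cv2) and the standard library are available. Lean on these libraries where they do the work, as an engineer would, in place of code of your own. Each camera call takes 0.05 s, during which the arm holds its last target. There are 200 camera calls.

TASK

The steel pan has finished on the red ring of the warming plate and the copper pot stands in its way on the blue (cooling) ring: slide the pot over so that it stands wholly inside the yellow ring, then slide the pan so that it stands wholly inside the blue ring, and after that press the black plunger on the orange timer down to its stop and let it come back up. Slide both vessels along the plate, upright, without ever lifting them off it or running off its edge, do not knock them against each other or against the steel post, and leave the dish, the bowl and the small jar on the plate where they stand.

Things in the scene. Friction and masses are not known exactly. Their poses are not given: they have to be found in the camera images.
- plate: White ceramic warming plate fixed on the black bench: flat slab 400 (x) x 640 (y) x 10 mm. Origin: centre of its underside, on the bench (z=0); its flat top, on which everything slides, is 10 mm higher. It never moves, but its place and yaw differ from start to start.
- ring_red: Red ring painted flat on the plate (hot position): inner diameter 136 mm, outer 152 mm, nothing to catch on. Origin: its centre, on the plate's top. The pan starts on it.
- ring_yellow: Yellow ring painted on the plate (parking position), same size, origin at its centre. Starts empty. Rings swap places between starts; red is always at one side.
- ring_blue: Blue ring painted on the plate (cooling position), same size, origin at its centre. The pot starts on it.
- pan: Loose open steel saucepan, 89 mm outer diameter, 70 mm high, wall 3 mm, 0.3-0.65 kg. Origin: centre of its underside, z up. Its straight level black handle points along its own -x (at the start towards the robot, world -x, within 0.6 rad): a bar 18 mm wide, 16 mm thick, from 60 to 140 mm from the pan's axis, centre line 60 mm above the underside. Grip it from above, 100 mm from the axis.
- pot: Loose squat closed copper pot, 100 mm diameter, 38 mm high, 0.28-0.56 kg. Origin: centre of its underside, z up. Over it, on two thin stays at the ends, a level dark wooden bar handle: 78 mm long along the pot's own x axis (any yaw at the start), 16 mm wide, 16 mm thick, centred on the axis, its centre line 62 mm above the underside. Grip its middle from above, firmly.
- post: Steel post with a red band, fixed upright on the plate in the gap between the middle ring and the left or right one: 32 mm diameter, 75 mm high. Origin: centre of its foot on the plate's top. Not to be knocked by pan or pot.
- vial: Loose amber glass jar with a white lid, 42 mm diameter, 75 mm high, standing on the plate in the other gap between rings; origin under its centre. Leave it in place. Post and jar swap sides between starts.
- dish: Loose low green glass dish on the front part of the plate, 76 mm diameter, 30 mm high, origin under its centre. Leave it in place.
- bowl: Loose low blue ceramic bowl on the front part of the plate, 76 mm rim diameter, 32 mm high, origin under its centre. Leave it in place. Dish and bowl swap sides between starts.
- timer: Orange bench timer fixed on the bench beside the plate, left or right: box 75 x 75 x 55 mm, white dial on the face towards the robot, the plunger in the middle of its top. Origin: centre of its underside.
- plunger_top (a point): Centre of the top face of the timer's black plunger head: 36 mm diameter, 10 mm thick, top 83 mm above the bench when up; it moves down with the head.
- plunger (a joint): Travel of the plunger in m: 0 up, 0.012 fully down on its stop (straight down). Spring: 2 N to start, about 8 N at the stop; it springs back when released.
- meter: Grey meter box fixed on the bench across the plate from the timer, 75 x 75 x 55 mm, with two terminals to 69 mm high. Origin: centre of its underside. Not used.
Things that resemble listed ones, but are neither listed nor needed, are in the scene too. There is more than one size of the pot; the job needs the largest.

How it is judged (in metres and radians):
On the way, in this order (a step that is already met when the one before it is completed fails the run):
1. the pot has been slid wholly inside the yellow ring and let go (horizontal distance between pot and ring_yellow below 0.0175 m and height (world z) of pot below 0.014 m and angle between pot's own z axis and vertical below 0.06 rad and linear speed of pot below 0.02 m/s and contact force between the fingers and pot below 0.2 N), for 0.2 s.
2. the pan has been slid wholly inside the blue ring and let go, the pot still inside the yellow ring (horizontal distance between pan and ring_blue below 0.023 m and height (world z) of each of pan, pot below 0.014 m and angle between each of pan, pot's own z axis and vertical below 0.06 rad and linear speed of each of pan, pot below 0.02 m/s and contact force between the fingers and pan below 0.2 N and horizontal distance between pot and ring_yellow below 0.0175 m), for 0.2 s.
3. the timer's plunger is pressed down to its stop (value of joint plunger above 0.0105 m), for 0.05 s.
At the end, for the whole second after the job is handed in: The pot stands upright and still inside the yellow ring (axis within 17.5 mm of the ring's centre) and the pan upright and still inside the blue ring (axis within 23 mm), both on the plate, and the plunger is back up (within 2 mm) after having been pressed to within 1.5 mm of its stop (all of step 2 and contact force between the fingers and pot below 0.2 N and value of joint plunger below 0.002 m); the robot touches nothing.
It fails at once if the pan or the pot is lifted more than 6 mm off the plate (height (world z) of any of pan, pot above 0.016 m).
It fails at once if the pan or the pot drops off the plate (height (world z) of any of pan, pot below 0.004 m).
It fails at once if the pan or the pot is tipped more than 0.2 rad (angle between any of pan, pot's own z axis and vertical above 0.2 rad).
It fails at once if the pan or the pot is knocked against the other or against the steel post (over 3 N) (contact force between pan and pot above 3 N or contact force between any of pan, pot and post above 3 N).
It fails at once if the dish, the bowl or the small jar is moved more than 15 mm (distance of any of dish, bowl, vial from where it was at the start of the episode above 0.015 m).
It also fails if it takes over 67 s, if anything falls off the work surface, if the arm or the gripper's body presses on something with over 40 N, if the wrist force passes 120 N, or if a joint passes its speed limit or range.

## Working session

There is one attempt and no reset: what is moved stays moved. The work goes in short steps, Python scripts to look and compute and a tool call to move; the robot and the scene stay as the last step left them, time stands still between calls to the robot, and variables do not carry over. Pictures are saved under pics/ and viewed, at most 10 in all, crops included, and the job is handed in when it is done.

Besides the shell and the picture viewer there is one more tool, called as a command line: name --argument value ..., lists and objects as JSON in quotes. move_arm: Moves the arm, as the interface text tells. Its arguments: {"type":"object","properties":{"motion":{"type":"array"}},"required":["motion"]}

```bash
ls; mkdir -p pics; cat > h.py <<'E'
import numpy as np, cv2
from plant import ctrl
def snap(n,save=None):
    s=ctrl.snapshot(n)
    if save: cv2.imwrite(f'pics/{save}.png',s['color'])
    return s
def ray(s,u,v):
    K=np.array(s['camera_matrix']);T=np.array(s['cam_to_world'])
    d=np.linalg.inv(K)@[u,v,1]; d=T[:3,:3]@[d[0],-d[1],-d[2]]
    return T[:3,3],d
def onz(s,u,v,z):
    o,d=ray(s,u,v); return (o+d*(z-o[2])/d[2])
def proj(s,p):
    K=np.array(s['camera_matrix']);T=np.array(s['cam_to_world'])
    c=T[:3,:3].T@(np.array(p)-T[:3,3]); q=K@[c[0],-c[1],-c[2]]; return q[:2]/q[2]
E
python3 - <<'E'
from h import *
a=[snap(n) for n in('scene','side','wrist')]
import pickle; pickle.dump(a,open('s0.pkl','wb'))
for s,n in zip(a,('scene','side','wrist')): cv2.imwrite(f'pics/{n}0.png',s['color']); print(np.round(s['cam_to_world'],3).tolist(), [k for k in s])
print(ctrl.get_obs())
E
```

```text
pics
[[-0.763, -0.395, 0.511, 1.088], [0.646, -0.439, 0.624, 0.728], [-0.022, 0.807, 0.59, 0.768], [0.0, 0.0, 0.0, 1.0]] ['color', 'camera_matrix', 'cam_to_world']
[[-0.998, 0.019, -0.056, 0.423], [-0.057, -0.591, 0.805, 0.773], [-0.018, 0.807, 0.591, 0.642], [0.0, 0.0, 0.0, 1.0]] ['color', 'camera_matrix', 'cam_to_world']
[[-0.298, 0.915, 0.271, 0.274], [-0.955, -0.286, -0.083, 0.621], [0.001, -0.284, 0.959, 0.384], [0.0, 0.0, 0.0, 1.0]] ['color', 'camera_matrix', 'cam_to_world']
{'clock': 0.15, 'joint_pos': array([ 8.91576024e+01,  2.05806732e+01,  6.45711442e-01, -1.29787103e-02,
       -7.01359410e+01, -1.65073960e+01]), 'qvel': array([ 0.08404721, -0.071964  ,  0.16560087,  0.13184632,  0.05911334,
       -0.11567245]), 'tau': array([-1.55417620e-03, -5.83274388e+01,  2.93291706e+01,  7.00135097e+00,
        8.82778462e-03, -1.01339774e-04]), 'tool_pos': array([0.20120421, 0.64390624, 0.20825733]), 'orientation': array([ 1.79928552e+02, -8.44820703e-03, -1.73542058e+01]), 'force': array([1.22179111, 0.26065318, 0.55377999]), 'moment': array([-0.02301523, -0.01565896,  0.01467337]), 'gripper_force': 0.0, 'opening': 0.08799042868613274}
```

View pics/scene0.png

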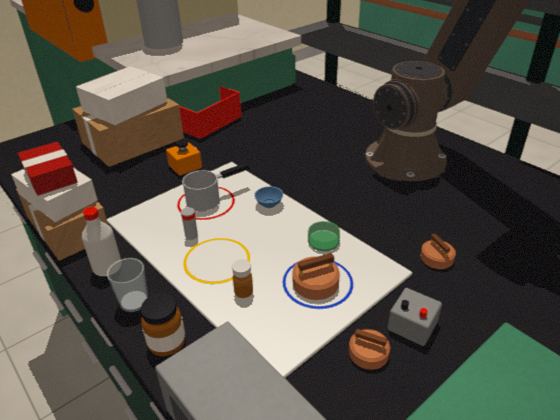

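View pics/side0.png

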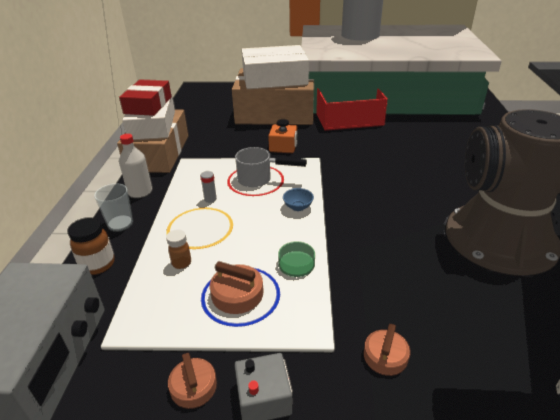

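The pot stands on blue (scene ≈(316,278)), the yellow ring is in the middle (217,260), and the pan is on red (201,195). The jar (243,280) is between blue and yellow, and the post (190,224) is between yellow and red. The dish (323,236) and bowl (268,197) are at the robot side, and the timer is at (184,155).

```bash
cat > m.py <<'E'
from h import *
from scipy.optimize import least_squares
def circ(P):
    f=lambda p:np.hypot(P[:,0]-p[0],P[:,1]-p[1])-p[2]
    r=least_squares(f,[*P.mean(0),.07],loss='soft_l1',f_scale=.003); return r.x, np.std(f(r.x))
def mask(s,lo,hi): return cv2.inRange(cv2.cvtColor(s['color'],cv2.COLOR_BGR2HSV),lo,hi)
def pts(s,m,box,z):
    v,u=np.nonzero(m); k=(u>=box[0])&(u<=box[2])&(v>=box[1])&(v<=box[3])
    return np.array([onz(s,a,b,z)[:2] for a,b in zip(u[k],v[k])])
E
python3 - <<'E'
from m import *
import pickle
a=pickle.load(open('s0.pkl','rb'))
R={'yellow':((18,120,120),(34,255,255),(180,235,255,285),(160,200,240,250)),
'blue':((110,150,70),(130,255,255),(275,255,360,310),(195,260,290,330)),
'red':((0,170,120),(6,255,255),(172,180,240,222),(222,160,290,200))}
for n,(lo,hi,*b) in R.items():
    for i in (0,1):
        P=pts(a[i],mask(a[i],lo,hi),b[i],.01); print(n,i,len(P),*[np.round(x,4) for x in circ(P)])
# plate corners
for i,c in ((0,[(411,271),(285,376),(107,222),(233,163)]),(1,[(331,346),(130,339),(175,158),(321,158)])):
    print([np.round(onz(a[i],*p,.01)[:2],3).tolist() for p in c])
def blobs(i,lo,hi,box,mn=30):
    m=mask(a[i],lo,hi); k=np.zeros_like(m); k[box[1]:box[3],box[0]:box[2]]=m[box[1]:box[3],box[0]:box[2]]
    n,l,st,ce=cv2.connectedComponentsWithStats(k)
    return [(st[j].tolist(),np.round(ce[j],1).tolist()) for j in range(1,n) if st[j][4]>=mn]
print('green',[blobs(i,(50,60,40),(85,255,255),b) for i,b in ((0,(300,215,350,255)),(1,(270,235,325,280)))])
print('bowl',[blobs(i,(100,60,30),(125,255,255),b) for i,b in ((0,(250,180,290,212)),(1,(275,180,320,215)))])
print('timer blk',[blobs(i,(0,0,0),(179,255,45),b,10) for i,b in ((0,(172,138,196,160)),(1,(272,118,294,136)))])
im=[cv2.resize(a[0]['color'][225:305,220:370],None,fx=4,fy=4,interpolation=3),cv2.resize(a[0]['color'][140:220,165:265],None,fx=4,fy=4,interpolation=3)]
im2=cv2.resize(a[1]['color'][215:325,160:290],None,fx=4,fy=4,interpolation=3)[:320]
c=np.zeros((560,800,3),np.uint8)
A=cv2.resize(a[0]['color'][225:305,270:370],(400,320),interpolation=3)
B=cv2.resize(a[0]['color'][140:220,165:265],(400,320),interpolation=3)
C=cv2.resize(a[1]['color'][255:315,200:300],(400,240),interpolation=3)
D=cv2.resize(a[1]['color'][115:195,225:325],(300,240),interpolation=3)
c[:320,:400]=A;c[:320,400:]=B;c[320:,:400]=C;c[320:,400:700]=D
cv2.imwrite('pics/crop.png',c)
E
```

```text
yellow 0 374 [ 0.6752 -0.0009  0.072 ] 0.0021
yellow 1 231 [ 0.6746 -0.0022  0.0721] 0.0016
blue 0 231 [0.5532 0.1999 0.072 ] 0.0012
blue 1 326 [0.5523 0.1993 0.0719] 0.0013
red 0 114 [ 0.5706 -0.2039  0.0721] 0.0031
red 1 33 [ 0.5687 -0.2054  0.0719] 0.0007
[[0.38, 0.312], [0.756, 0.329], [0.803, -0.297], [0.403, -0.312]]
[[0.383, 0.309], [0.73, 0.31], [0.813, -0.312], [0.393, -0.323]]
green [[([308, 221, 32, 30, 794], [323.8, 235.4])], [([279, 242, 36, 35, 1018], [296.1, 258.9])]]
bowl [[([255, 186, 29, 22, 446], [269.0, 195.6])], [([283, 188, 30, 23, 495], [297.7, 198.5])]]
timer blk [[([172, 138, 24, 10, 141], [184.4, 142.0])], [([277, 120, 12, 7, 62], [282.5, 122.6])]]
```

View pics/crop.png

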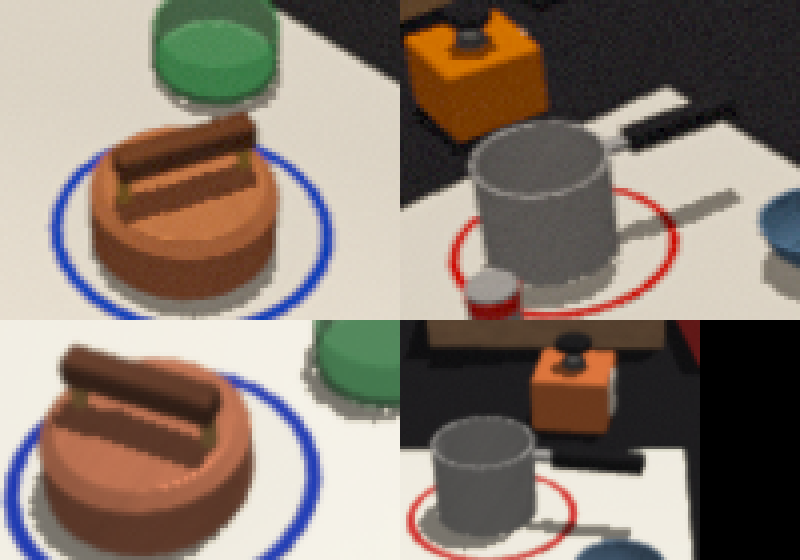

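The crop shows the wooden bar on the pot running from (121,156) to (249,121) in the top left panel. The pan rim centres on (539,158) in the top right panel, its handle running from (622,135) to (735,105).

```bash
python3 - <<'E'
from m import *
import pickle
a=pickle.load(open('s0.pkl','rb'))
q=lambda i,u,v,z:np.round(onz(a[i],u,v,z)[:2],4)
A=lambda x,y:(270+x/4,225+y/4); B=lambda x,y:(165+(x-400)/4,140+y/4)
C=lambda x,y:(200+x/4,255+(y-320)/4); D=lambda x,y:(225+(x-400)/3,115+(y-320)/3)
for n,i,f,l,z in (('bar',0,A,[(121,156),(249,121)],.08),('bar',1,C,[(69,353),(213,395)],.08),
 ('handle',0,B,[(622,132),(735,105)],.078),('handle',1,D,[(552,457),(645,461)],.078),
 ('rim',0,B,[(539,158),(468,158),(610,158)],.08),('rim',1,D,[(483,443),(431,443),(535,443)],.08)):
    P=[q(i,*f(*p),z) for p in l]; d=P[-1]-P[-2]; print(n,i,[p.tolist() for p in P],'mid',(P[-1]+P[-2])/2,'len',np.hypot(*d),'ang',np.degrees(np.arctan2(d[1],d[0])))
# lower-body silhouettes: pot (copper), foot height fit via lid outline z=.048
for i,box in ((0,(288,245,345,302)),(1,(205,255,268,315))):
    m=mask(a[i],(2,90,50),(16,255,255)); v,u=np.nonzero(m); k=(u>=box[0])&(u<=box[2])&(v>=box[1])&(v<=box[3])
    print('copper',u[k].min(),u[k].max(),v[k].min(),v[k].max())
print('plunger',q(0,184.4,141,.083),q(1,282.6,122.5,.083))
for n,i,p,z in (('dish',0,(324,228),.04),('dish',1,(297,256),.04),('bowl',0,(269,193),.042),('bowl',1,(298,195),.042),
  ('post',0,(188.5,212),.085),('post',1,(208,175),.085),('vial',0,(242.5,267),.085),('vial',1,(177.5,238),.085)): print(n,i,q(i,*p,z))
print('wrist',np.round(a[2]['camera_matrix'],1).tolist())
E
```

```text
bar 0 [[0.5946, 0.1909], [0.528, 0.2153]] mid [0.5613 0.2031] len 0.07092897856306686 ang 159.8788648857762
bar 1 [[0.5912, 0.1891], [0.5217, 0.2135]] mid [0.55645 0.2013 ] len 0.07365874014670619 ang 160.65488993995385
handle 0 [[0.5176, -0.2001], [0.4432, -0.1769]] mid [ 0.4804 -0.1885] len 0.07793330481892831 ang 162.68106156848526
handle 1 [[0.511, -0.1888], [0.4326, -0.1843]] mid [ 0.4718  -0.18655] len 0.0785290392148026 ang 176.71494358978597
rim 0 [[0.5761, -0.2079], [0.6098, -0.2385], [0.5425, -0.1775]] mid [ 0.57615 -0.208  ] len 0.09083110700635551 ang 137.81117470954638
rim 1 [[0.5715, -0.2074], [0.6162, -0.2063], [0.527, -0.2085]] mid [ 0.5716 -0.2074] len 0.08922712592031636 ang -178.58716182178082
copper 293 339 253 299
copper 210 262 262 313
plunger [ 0.5014 -0.4028] [ 0.5061 -0.3986]
dish 0 [0.4429 0.1068]
dish 1 [0.4465 0.1208]
bowl 0 [ 0.4498 -0.0864]
bowl 1 [ 0.4514 -0.0904]
post 0 [ 0.6736 -0.1037]
post 1 [ 0.6666 -0.1055]
vial 0 [0.69   0.1248]
vial 1 [0.681  0.1265]
wrist [[348.8, 0.0, 278.4], [0.0, 348.8, 210.8], [0.0, 0.0, 1.0]]
```

```bash
cat >> h.py <<'E'
from scipy.spatial.transform import Rotation as Ro
def go(*W):
    "waypoints (x,y,z,yaw) -> tool shift mm, turn deg from present pose"
    o=ctrl.get_obs(); R=Ro.from_euler('xyz',o['orientation'],degrees=True)
    print('at',np.round(o['tool_pos'],4),np.round(o['orientation'],2),'t',o['clock'],'F',np.round(o['force'],1),'op',round(o['opening'],4))
    for x,y,z,w in W:
        d=R.inv().apply(np.array([x,y,z])-o['tool_pos'])*1000
        t=(R.inv()*Ro.from_euler('xyz',[180,0,w],degrees=True)).as_rotvec(degrees=True)
        print(np.round(d,1).tolist(),np.round(t,1).tolist())
E
python3 -c "
from h import *
go((.558,.202,.2,-20))"
```

```text
at [0.2012 0.6439 0.2083] [ 1.7993e+02 -1.0000e-02 -1.7350e+01] t 0.15 F [1.2 0.3 0.6] op 0.088
[472.4, 315.4, 8.7] [0.1, -0.0, 2.6]
```

move_arm --motion '[[[40, 26, 1], [0, 0, 0], 0], [[80, 53, 2], [0, 0, 1], 0], [[120, 80, 3], [0, 0, 1], 0], [[155, 104, 3], [0, 0, 1.5], 0], [[190, 127, 4], [0, 0, 1.5], 0], [[225, 150, 5], [0, 0, 2], 0], [[260, 173, 6], [0, 0, 2], 0], [[295, 196, 6], [0, 0, 2.6], 0], [[330, 220, 7], [0, 0, 2.6], 0], [[355, 237, 7], [0, 0, 2.6], 0]]'

```text
clock: 0.98
tool_pos: [0.4638, 0.3184, 0.202]
orientation: [-180.0, 0.0, -19.9]
force: [0.3, 0.6, 0.2]
opening: 0.0876
gripper_force: 0.0
```

```bash
python3 -c "
from h import *
go((.558,.202,.2,-20))"
```

```text
at [0.4638 0.3184 0.202 ] [-1.800e+02  1.000e-02 -1.994e+01] t 0.9833 F [0.3 0.6 0.2] op 0.0876
[128.2, 77.3, 2.0] [-0.0, 0.0, 0.1]
```

move_arm --motion '[[[32, 19, 0], [0, 0, 0], 0], [[64, 39, 1], [0, 0, 0], 0], [[96, 58, 2], [0, 0, 0], 0], [[118, 71, 2], [0, 0, 0], 0], [[128, 77, 2], [0, 0, 0], 0], [[128, 77, 2], [0, 0, 0], 0], [[128, 77, 2], [0, 0, 0], 0]]'

```text
clock: 1.57
tool_pos: [0.5571, 0.2038, 0.1997]
orientation: [180.0, 0.0, -20.0]
force: [-1.0, 0.9, -0.4]
opening: 0.0877
gripper_force: 0.0
```

```bash
python3 -c "
from h import *
s=snap('wrist','w1'); go()
import pickle; pickle.dump(s,open('w1.pkl','wb'))
print(proj(s,(.558,.202,.08)),proj(s,(.558+.039*.94,.202-.039*.342,.08)),proj(s,(.558-.039*.94,.202+.039*.342,.08)))"
```

```text
at [0.5568 0.2044 0.1998] [ 1.7999e+02  2.0000e-02 -1.9970e+01] t 1.6167 F [-0.3 -0.7  0.1] op 0.0879
[280.03216271 197.03323836] [280.0612116  152.10824655] [280.0051535  238.80380602]
```

View pics/w1.png

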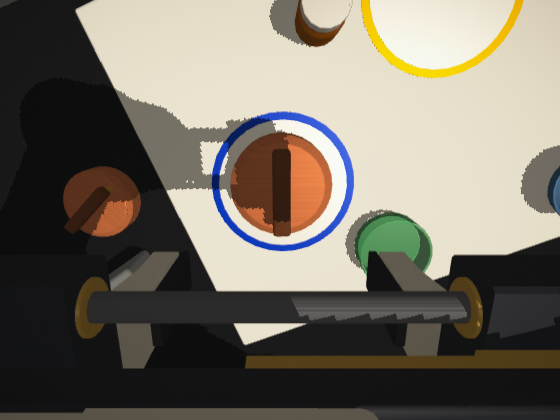

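The wrist view shows the wooden bar upright in the picture, u 273–291 and v 149–236, centred inside the blue ring.

```bash
python3 -c "
from m import *
import pickle; s=pickle.load(open('w1.pkl','rb'))
for p in [(282,149),(282,236),(282,192.5),(273,192),(291,192)]: print(onz(s,*p,.08)[:2])
for n,lo,hi,b in (('blue',(110,150,70),(130,255,255),(200,100,360,260)),('yel',(20,150,120),(34,255,255),(350,0,530,80))): print(n,circ(pts(s,mask(s,lo,hi),b,.01)))
b=pts(s,mask(s,(3,100,60),(16,255,220)),(225,125,335,240),.048); c,r=cv2.minEnclosingCircle(b.astype(np.float32)); print('pot',c,r)
go((.558,.202,.076,-20))
"
```

```text
[0.59654056 0.18624627]
[0.52326696 0.21272039]
[0.56123817 0.1990012 ]
[0.56434233 0.20620862]
[0.55897472 0.19148988]
blue (array([0.55269656, 0.20088403, 0.07213395]), np.float64(0.001978341645789679))
yel (array([ 6.74869463e-01, -4.62142982e-04,  7.21319093e-02]), np.float64(0.002224932422651068))
pot (0.5601571798324585, 0.20025396347045898) 0.05055239051580429
at [0.5568 0.2044 0.1998] [ 1.7999e+02  2.0000e-02 -1.9970e+01] t 1.6167 F [-0.3 -0.7  0.1] op 0.0879
[2.0, 1.8, 123.8] [0.0, 0.0, 0.0]
```

move_arm --motion '[[[3, 2, 25], [0, 0, 0], 0], [[3, 2, 55], [0, 0, 0], 0], [[3, 2, 85], [0, 0, 0], 0], [[3, 2, 108], [0, 0, 0], 0], [[3, 2, 119], [0, 0, 0], 0], [[3, 2, 124], [0, 0, 0], 0.2], [[3, 2, 124], [0, 0, 0], 0.5], [[3, 2, 124], [0, 0, 0], 0.7], [[3, 2, 124], [0, 0, 0], 0.8]]'

```text
clock: 2.37
tool_pos: [0.5602, 0.2022, 0.0777]
orientation: [-179.9, -0.1, -19.9]
force: [0.1, 0.5, -0.2]
opening: 0.0668
gripper_force: 0.0
```

move_arm --motion '[[[0, 0, 0], [0, 0, 0], 1], [[0, 0, 0], [0, 0, 0], 1], [[0, 0, 0], [0, 0, 0], 1], [[0, 0, 0], [0, 0, 0], 1], [[0, 0, 0], [0, 0, 0], 1], [[0, 0, 0], [0, 0, 0], 1]]'

```text
clock: 2.87
tool_pos: [0.5593, 0.2012, 0.0761]
orientation: [-180.0, -0.0, -20.0]
force: [0.2, 0.6, -0.8]
opening: 0.0266
gripper_force: 0.0
```

```bash
python3 -c "
from h import *
go((.575,.11,.076,-20),(.675,-.001,.076,-20))"
```

```text
at [0.5593 0.2012 0.0761] [-180.     -0.    -19.96] t 2.8667 F [ 0.2  0.6 -0.8] op 0.0266
[45.9, 80.3, 0.1] [-0.0, -0.0, 0.0]
[177.8, 150.5, 0.1] [-0.0, -0.0, 0.0]
```

move_arm --motion '[[[0, 0, 0], [0, 0, 0], 1], [[0, 0, 0], [0, 0, 0], 1], [[0, 0, 0], [0, 0, 0], 1], [[0, 0, 0], [0, 0, 0], 1], [[0, 0, 0], [0, 0, 0], 1], [[0, 0, 0], [0, 0, 0], 1]]'

```text
clock: 3.37
tool_pos: [0.5593, 0.2013, 0.076]
orientation: [180.0, 0.0, -20.0]
force: [0.3, -0.1, -0.2]
opening: 0.0006
gripper_force: 0.0
```

The fingers closed on nothing, so I need to look.

```bash
python3 -c "
from h import *
a=snap('scene');b=snap('side');w=snap('wrist')
c=np.zeros((600,800,3),np.uint8)
c[:300,:400]=cv2.resize(a['color'][200:320,250:410],(400,300),interpolation=3)
c[:300,400:]=cv2.resize(b['color'][220:340,170:330],(400,300),interpolation=3)
c[300:,:400]=cv2.resize(w['color'],(400,300))
cv2.imwrite('pics/c2.png',c); go()"
```

```text
at [0.5593 0.2013 0.0761] [-180.     -0.    -19.95] t 3.5167 F [-0.6 -0.1 -0.3] op 0.0007
```

View pics/c2.png

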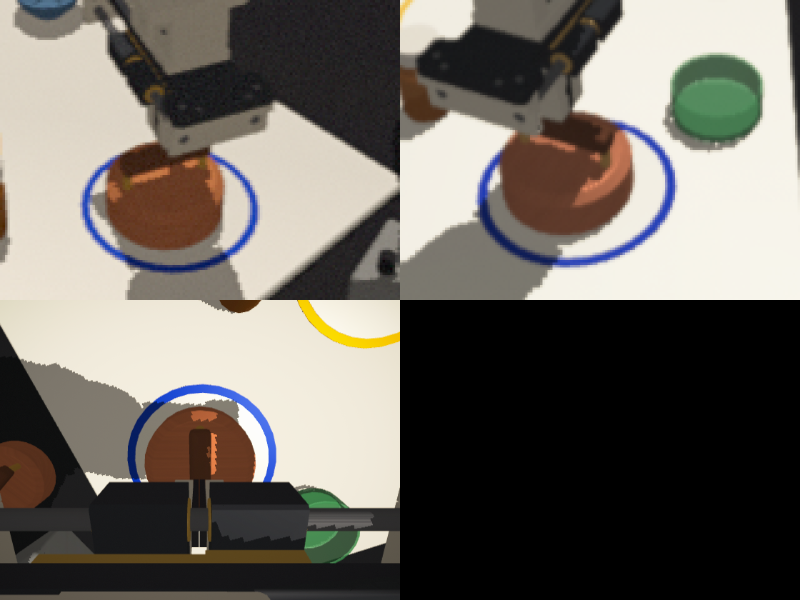

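```bash
python3 -c "
from h import *
a=snap('scene');b=snap('side');w=snap('wrist')
c=np.zeros((600,800,3),np.uint8)
o=ctrl.get_obs()['tool_pos']
for s in(a,b,w):
  for dz,col in((-.019,(0,0,255)),(0,(0,255,0)),(.047,(255,255,0))):
    p=proj(s,o+[0,0,dz]); print(np.round(p,1)); cv2.circle(s['color'],tuple(int(round(x)) for x in p),1,col,-1)
c[:300,:400]=cv2.resize(a['color'][210:300,270:390],(400,300),interpolation=0)
c[:300,400:]=cv2.resize(b['color'][210:300,180:300],(400,300),interpolation=0)
c[300:,:400]=cv2.resize(w['color'][150:360,140:420],(400,300))
cv2.imwrite('pics/c3.png',c)"
```

```text
[316.2 266.9]
[316.4 260.1]
[317.  242.7]
[234.5 277.3]
[233.6 269.9]
[231.3 250.7]
[278.6 240.8]
[278.6 253.6]
[278.7 298.8]
```

View pics/c3.png

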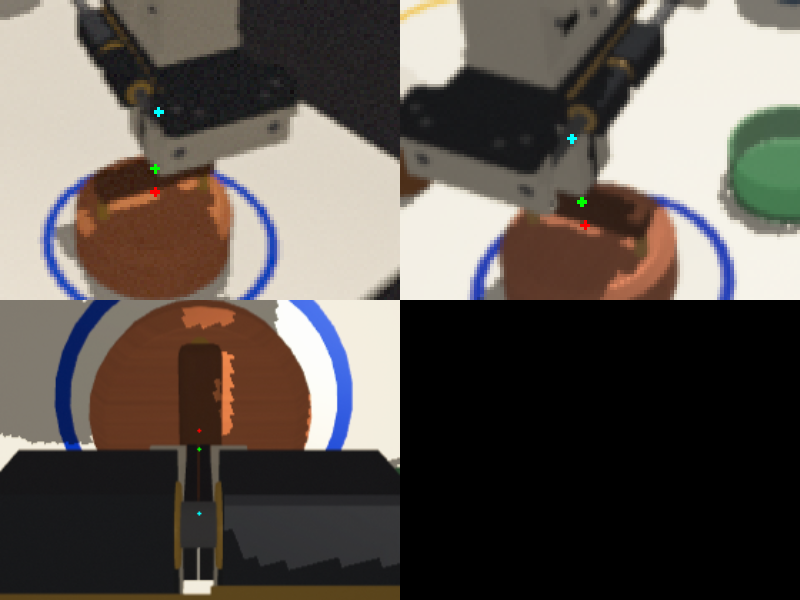

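The picture shows the fingertips just above the bar, with the pads meeting at u≈199 in the lower crop. The true tips are therefore higher than I assumed. I'll open and probe downward in small steps while watching the force.

move_arm --motion '[[[0, 0, 0], [0, 0, 0], 0.5], [[0, 0, 0], [0, 0, 0], 0.3], [[0, 0, 0], [0, 0, 0], 0.3], [[0, 0, 0], [0, 0, 0], 0.3], [[0, 0, 0], [0, 0, 0], 0.3], [[0, 0, 0], [0, 0, 0], 0.3], [[0, 0, 2], [0, 0, 0], 0.3], [[0, 0, 4], [0, 0, 0], 0.3], [[0, 0, 6], [0, 0, 0], 0.3], [[0, 0, 6], [0, 0, 0], 0.3]]'

```text
clock: 4.5
tool_pos: [0.5589, 0.2011, 0.0694]
orientation: [180.0, 0.0, -20.0]
force: [-0.6, 0.3, 0.7]
opening: 0.059
gripper_force: 0.0
```

move_arm --motion '[[[0, 0, 1], [0, 0, 0], 0.3], [[0, 0, 2], [0, 0, 0], 0.3], [[0, 0, 2], [0, 0, 0], 0.3]]'

```text
clock: 4.75
tool_pos: [0.5592, 0.2012, 0.0678]
orientation: [180.0, 0.0, -20.0]
force: [-0.0, -0.4, -0.2]
opening: 0.0609
gripper_force: 0.0
```

```bash
python3 -c "
from h import *
a=snap('scene');b=snap('side');w=snap('wrist')
c=np.zeros((600,800,3),np.uint8)
o=ctrl.get_obs()['tool_pos'];go()
for s in(a,b,w):
  for dz,col in((-.019,(0,0,255)),(0,(0,255,0)),(.047,(255,255,0))):
   for k in (-.03,.03):
    p=proj(s,o+[-.342*k,-.94*k,dz]); cv2.circle(s['color'],tuple(int(round(x)) for x in p),1,col,-1)
c[:300,:400]=cv2.resize(a['color'][190:310,250:410],(400,300),interpolation=0)
c[:300,400:]=cv2.resize(b['color'][190:310,160:320],(400,300),interpolation=0)
c[300:,:400]=cv2.resize(w['color'][120:360,120:440],(400,300))
cv2.imwrite('pics/c4.png',c)"
```

```text
at [0.5593 0.2013 0.0681] [-180.     -0.    -19.95] t 4.9 F [-0.   0.3 -0.2] op 0.0611
```

View pics/c4.png

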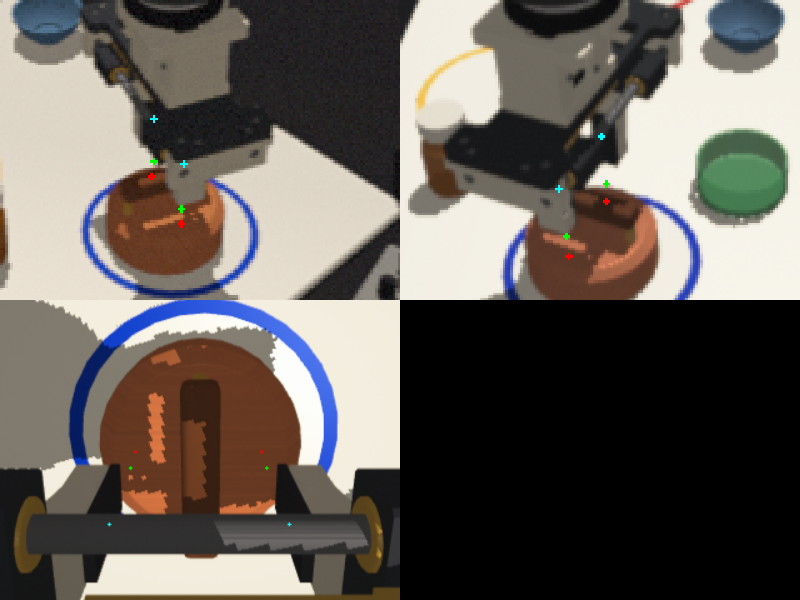

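Now the finger ends at scene crop (185,195) and side crop (560,232), about 20 mm above where the stated tip projects (red dots). The real fingertips stand roughly at the reported TCP, so I keep descending in small steps.

move_arm --motion '[[[0, 0, 2], [0, 0, 0], 0.3], [[0, 0, 4], [0, 0, 0], 0.3], [[0, 0, 6], [0, 0, 0], 0.3], [[0, 0, 8], [0, 0, 0], 0.3], [[0, 0, 8], [0, 0, 0], 0.3]]'

```text
clock: 5.32
tool_pos: [0.559, 0.2011, 0.0594]
orientation: [180.0, 0.0, -20.0]
force: [-0.3, 0.4, -0.6]
opening: 0.0612
gripper_force: 0.0
```

move_arm --motion '[[[0, 0, 2], [0, 0, 0], 0.3], [[0, 0, 3], [0, 0, 0], 0.3], [[0, 0, 3], [0, 0, 0], 0.3]]'

```text
clock: 5.57
tool_pos: [0.5591, 0.2012, 0.0567]
orientation: [180.0, 0.0, -20.0]
force: [0.1, -0.5, 0.3]
opening: 0.0617
gripper_force: 0.0
```

```bash
python3 -c "
from h import *
a=snap('scene');b=snap('side')
c=np.zeros((600,800,3),np.uint8);go()
c[:,:400]=cv2.resize(a['color'][210:300,290:350],(400,600),interpolation=2)
c[:,400:]=cv2.resize(b['color'][220:310,200:260],(400,600),interpolation=2)
cv2.imwrite('pics/c5.png',c)"
```

```text
at [0.5593 0.2013 0.057 ] [180.     0.   -19.95] t 5.6667 F [-0.1  0.8 -0.4] op 0.0613
```

View pics/c5.png

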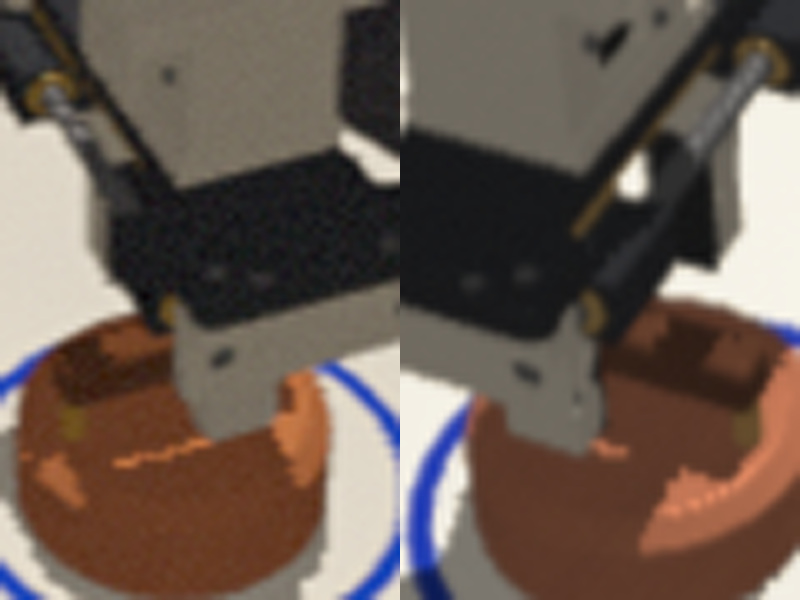

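The near finger now covers the bar's middle, with its tip at left crop (235,437) close above the lid. I'll close.

move_arm --motion '[[[0, 0, 0], [0, 0, 0], 0.6], [[0, 0, 0], [0, 0, 0], 0.8], [[0, 0, 0], [0, 0, 0], 1], [[0, 0, 0], [0, 0, 0], 1], [[0, 0, 0], [0, 0, 0], 1], [[0, 0, 0], [0, 0, 0], 1], [[0, 0, 0], [0, 0, 0], 1], [[0, 0, 0], [0, 0, 0], 1], [[0, 0, 0], [0, 0, 0], 1]]'

```text
clock: 6.42
tool_pos: [0.5591, 0.2011, 0.057]
orientation: [180.0, 0.0, -20.0]
force: [0.1, -1.7, 0.1]
opening: 0.0156
gripper_force: 30.0
```

```bash
python3 -c "
from h import *
o=ctrl.get_obs();print(o['gripper_force'])
s=snap('scene')
for z in (.045,.05,.055,.06,.065,.07): print(z,proj(s,(.573,.239,z)),onz(s,325.2,275.5,z)-[.573,.239,z])
go((.575,.11,.057,-20),(.6,.07,.057,-20),(.675,-.001,.057,-20))"
```

```text
29.998242259025574
0.045 [324.14593954 284.12177904] [-1.88477627e-02 -1.60459578e-02  4.16333634e-17]
0.05 [324.22765176 282.36063165] [-1.51540556e-02 -1.25524718e-02  4.16333634e-17]
0.055 [324.30985134 280.58898038] [-1.14603484e-02 -9.05898569e-03 -6.24500451e-17]
0.06 [324.39254263 278.80673096] [-7.76664131e-03 -5.56549962e-03  5.55111512e-17]
0.065 [324.47573008 277.01378803] [-4.07293417e-03 -2.07201355e-03 -5.55111512e-17]
0.07 [324.55941816 275.21005503] [-3.79227037e-04  1.42147252e-03  5.55111512e-17]
at [0.5592 0.2011 0.057 ] [ 1.7998e+02  1.0000e-02 -1.9950e+01] t 6.4667 F [-0.4 -1.3 -0.3] op 0.0152
[46.0, 80.2, 0.0] [0.0, 0.0, 0.1]
[83.1, 109.3, 0.0] [0.0, 0.0, 0.1]
[177.8, 150.4, 0.0] [0.0, 0.0, 0.1]
```

Gripped at 15.6 mm opening and 30 N. Now I slide the pot around the jar.

move_arm --motion '[[[2, 4, 0], [0, 0, 0], 1], [[6, 11, 0], [0, 0, 0], 1], [[12, 21, 0], [0, 0, 0], 1], [[18, 31, 0], [0, 0, 0], 1], [[24, 41, 0], [0, 0, 0], 1], [[30, 51, 0], [0, 0, 0], 1], [[36, 62, 0], [0, 0, 0], 1], [[42, 72, 0], [0, 0, 0], 1], [[46, 80, 0], [0, 0, 0], 1], [[52, 85, 0], [0, 0, 0], 1]]'

```text
clock: 7.3
tool_pos: [0.5787, 0.1021, 0.057]
orientation: [180.0, 0.0, -20.0]
force: [-1.4, 1.9, -1.1]
opening: 0.0155
gripper_force: 30.0
```

```bash
python3 -c "
from h import *
go((.6,.07,.057,-20),(.675,-.001,.057,-20))"
```

```text
at [0.5787 0.1021 0.057 ] [ 1.7997e+02  4.0000e-02 -2.0000e+01] t 7.3 F [-1.4  1.9 -1.1] op 0.0155
[31.0, 22.8, -0.0] [0.0, 0.0, 0.0]
[125.8, 63.9, -0.0] [0.0, 0.0, 0.0]
```

move_arm --motion '[[[8, 6, 0], [0, 0, 0], 1], [[20, 14, 0], [0, 0, 0], 1], [[34, 22, 0], [0, 0, 0], 1], [[50, 30, 0], [0, 0, 0], 1], [[66, 38, 0], [0, 0, 0], 1], [[82, 45, 0], [0, 0, 0], 1], [[98, 52, 0], [0, 0, 0], 1], [[112, 58, 0], [0, 0, 0], 1], [[121, 62, 0], [0, 0, 0], 1], [[126, 64, 0], [0, 0, 0], 1]]'

```text
clock: 8.13
tool_pos: [0.6763, -0.0006, 0.057]
orientation: [180.0, 0.0, -20.0]
force: [-3.6, 3.0, 5.4]
opening: 0.0151
gripper_force: 30.0
```

```bash
python3 - <<'E'
from m import *
go((.675,-.001,.057,-20))
b=snap('side'); a=snap('scene')
for s,box in ((a,(180,200,290,310)),(b,(150,180,255,265))):
    m=mask(s,(2,110,40),(14,255,255)); P=[]
    v,u=np.nonzero(m); k=(u>=box[0])&(u<=box[2])&(v>=box[1])&(v<=box[3]); print('copper u',u[k].min(),u[k].max(),'v',v[k].min(),v[k].max(),k.sum())
cv2.imwrite('pics/c6.png',np.hstack([cv2.resize(a['color'][190:310,160:320],(400,300)),cv2.resize(b['color'][170:290,130:290],(400,300))]))
E
```

```text
at [ 6.763e-01 -6.000e-04  5.700e-02] [ 1.7998e+02  3.0000e-02 -1.9990e+01] t 8.1333 F [-3.6  3.   5.4] op 0.0151
[-1.1, 0.8, 0.0] [0.0, 0.0, 0.0]
copper u 180 251 v 200 297 1471
copper u 169 255 v 180 265 1575
```

View pics/c6.png

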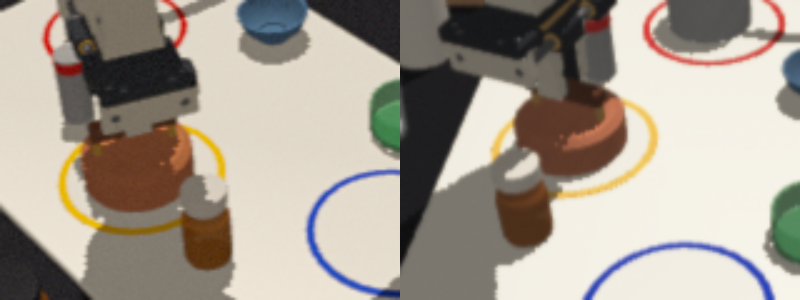

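The pot stands inside the yellow ring, upright. I release it and rise.

move_arm --motion '[[[0, 0, 0], [0, 0, 0], 0.9], [[0, 0, 0], [0, 0, 0], 0.6], [[0, 0, 0], [0, 0, 0], 0.5], [[0, 0, 0], [0, 0, 0], 0.5], [[0, 0, 0], [0, 0, 0], 0.5], [[0, 0, 0], [0, 0, 0], 0.5], [[0, 0, -8], [0, 0, 0], 0.5], [[0, 0, -30], [0, 0, 0], 0.5], [[0, 0, -60], [0, 0, 0], 0.5], [[0, 0, -90], [0, 0, 0], 0.5]]'

```text
clock: 9.07
tool_pos: [0.6752, 0.0004, 0.148]
orientation: [179.9, 0.1, -19.9]
force: [1.0, 0.2, 0.5]
opening: 0.0439
gripper_force: 0.0
```

move_arm --motion '[[[0, 0, -25], [0, 0, 0], 0], [[0, 0, -45], [0, 0, 0], 0], [[0, 0, -50], [0, 0, 0], 0], [[0, 0, -50], [0, 0, 0], 0]]'

```text
clock: 9.4
tool_pos: [0.6768, 0.0007, 0.2]
orientation: [-179.9, -0.2, -19.9]
force: [-0.4, 0.3, 0.4]
opening: 0.0646
gripper_force: 0.0
```

```bash
python3 - <<'E'
from m import *
s=snap('wrist')
h=cv2.cvtColor(s['color'],cv2.COLOR_BGR2HSV)
P=pts(s,mask(s,(2,90,40),(16,255,230)),(190,100,380,245),.048)
(c,r)=cv2.minEnclosingCircle(P.astype(np.float32)); print('pot',c,r,len(P))
print('yel',circ(pts(s,mask(s,(20,150,100),(34,255,255)),(150,60,420,250),.01)))
a=snap('scene'); b=snap('side')
print('yel scene',circ(pts(a,mask(a,(18,120,120),(34,255,255)),(180,235,255,285),.01)))
for z in (.048,):
  for q,box in ((a,(180,225,232,290)),(b,(160,195,245,245))):
    m=mask(q,(2,90,50),(16,255,255)); v,u=np.nonzero(m); k=(u>=box[0])&(u<=box[2])&(v>=box[1])&(v<=box[3]); print(u[k].min(),u[k].max(),v[k].min(),v[k].max(),proj(q,(.675,-.001,.03)))
# pan rim
go((.475,-.188,.2,-11))
cv2.imwrite('pics/w2.png',s['color'])
E
```

```text
pot (0.6774537563323975, 0.022041674703359604) 0.07109179347753525 7623
yel (array([6.74479095e-01, 3.17326295e-06, 7.21283205e-02]), np.float64(0.0021875745798908817))
yel scene (array([ 0.67517382, -0.00074484,  0.07190141]), np.float64(0.002158268250512022))
193 232 232 274 [215.64005432 252.55478266]
175 245 195 245 [198.20711694 220.07931123]
at [6.750e-01 5.000e-04 1.959e-01] [ 1.7996e+02  1.0000e-01 -1.9960e+01] t 9.55 F [0.6 0.1 0.1] op 0.0771
[-123.6, 245.4, -3.8] [0.0, 0.1, -9.0]
```

move_arm --motion '[[[-14, 28, -1], [0, 0, -1], 0], [[-28, 55, -1], [0, 0, -2], 0], [[-42, 83, -2], [0, 0, -4], 0], [[-56, 110, -2], [0, 0, -5], 0], [[-70, 138, -3], [0, 0, -6], 0], [[-84, 166, -4], [0, 0, -7], 0], [[-98, 194, -4], [0, 0, -8], 0], [[-112, 222, -4], [0, 0, -9], 0], [[-123, 245, -4], [0, 0, -9], 0], [[-123, 245, -4], [0, 0, -9], 0]]'

```text
clock: 10.38
tool_pos: [0.4726, -0.1898, 0.2]
orientation: [180.0, 0.2, -11.1]
force: [0.7, 0.6, -0.2]
opening: 0.0875
gripper_force: 0.0
```

```bash
python3 - <<'E'
from m import *
import pickle
s=snap('wrist'); pickle.dump(s,open('w3.pkl','wb')); go()
w=pickle.load(open('s0.pkl','rb'))
# pot check in scene/side: largest copper component
for n,c0 in (('scene',(215,252)),('side',(198,220))):
    q=snap(n); m=mask(q,(2,100,40),(15,255,255)); nn,l,st,ce=cv2.connectedComponentsWithStats(m)
    j=np.argmin([np.hypot(*(ce[i]-c0)) if st[i][4]>300 else 1e9 for i in range(nn)]); print(n,st[j],ce[j],proj(q,(.675,-.001,.048)))
m=mask(s,(0,0,0),(179,255,70)); g=cv2.cvtColor(s['color'],cv2.COLOR_BGR2GRAY)
print('pred handle',[np.round(proj(s,p),0) for p in ((.438,-.1806,.078),(.514,-.196,.078),(.475,-.188,.078),(.5735,-.2077,.08))])
cv2.imwrite('pics/w3.png',s['color'])
E
```

```text
at [ 0.4743 -0.1891  0.2002] [ 1.7999e+02  1.1000e-01 -1.1090e+01] t 10.4333 F [ 0.7  0.5 -0.5] op 0.0874
scene [ 193  231   45   44 1474] [215.10515604 253.5312076 ] [214.85137179 246.48175325]
side [ 175  199   46   41 1340] [197.84552239 219.82761194] [197.13272704 213.76615415]
pred handle [array([276., 236.]), array([276., 150.]), array([276., 195.]), array([276.,  73.])]
```

View pics/w3.png

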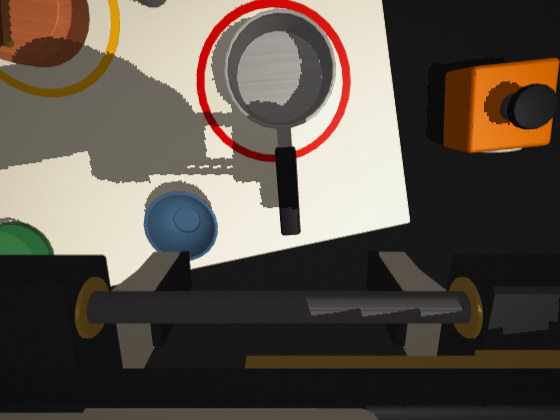

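The wrist view shows the pan rim spanning u 228–336, its handle running from (285,148) to (290,235), and the plunger head at (531,106).

```bash
python3 - <<'E'
from m import *
import pickle
s=pickle.load(open('w3.pkl','rb'))
A=onz(s,285.5,148,.078);B=onz(s,290,235,.078);C=onz(s,282,69.5,.08);d=B-A
print(A,B,C,np.hypot(*d[:2]),np.degrees(np.arctan2(d[1],d[0])),np.hypot(*(B-C)[:2]),np.degrees(np.arctan2(*(B-C)[1::-1])))
for u,v in((228,69),(336,69)):print(onz(s,u,v,.08)[:2])
print('plunger',onz(s,531,106,.083)[:2])
e=(A+B)[:2]/2; print('mid',e)
u=d[:2]/np.hypot(*d[:2]); G=A[:2]+u*.04; yaw=np.degrees(np.arctan2(-u[1],-u[0])); print('G',G,yaw)
go((*G,.2,yaw),(*G,.055,yaw))
E
```

```text
[ 0.51402536 -0.20386777  0.078     ] [ 0.43617848 -0.19327558  0.078     ] [ 0.57510545 -0.21259706  0.08      ] 0.07856418924575752 172.251664780204 0.14026412337219749 172.08228778793043
[ 0.58364952 -0.1708362 ]
[ 0.5672828 -0.2544977]
plunger [ 0.50956087 -0.4038463 ]
mid [ 0.47510192 -0.19857167]
G [ 0.47439057 -0.19847488] -7.748335219795994
at [ 0.4761 -0.188   0.2003] [ 1.7999e+02  7.0000e-02 -1.1000e+01] t 10.5333 F [ 0.3 -0.4 -0.9] op 0.0874
[0.3, 10.6, 0.3] [0.0, 0.1, -3.3]
[0.5, 10.6, 145.3] [0.0, 0.1, -3.3]
```

move_arm --motion '[[[0, 4, 20], [0, 0, -1], 0], [[0, 8, 50], [0, 0, -3], 0.2], [[0, 10, 80], [0, 0, -3.3], 0.3], [[0, 10.5, 110], [0, 0, -3.3], 0.4], [[0, 10.5, 130], [0, 0, -3.3], 0.4], [[0, 10.5, 140], [0, 0, -3.3], 0.4], [[0, 10.5, 144], [0, 0, -3.3], 0.4], [[0, 10.5, 144], [0, 0, -3.3], 0.5], [[0, 10.5, 144], [0, 0, -3.3], 0.7], [[0, 10.5, 144], [0, 0, -3.3], 0.8]]'

```text
clock: 11.37
tool_pos: [0.4758, -0.1981, 0.0583]
orientation: [-180.0, -0.1, -7.6]
force: [-0.3, 0.4, 0.7]
opening: 0.0378
gripper_force: 0.0
```

move_arm --motion '[[[0, 0, 0], [0, 0, 0], 1], [[0, 0, 0], [0, 0, 0], 1], [[0, 0, 0], [0, 0, 0], 1], [[0, 0, 0], [0, 0, 0], 1], [[0, 0, 0], [0, 0, 0], 1], [[0, 0, 0], [0, 0, 0], 1], [[0, 0, 0], [0, 0, 0], 1]]'

```text
clock: 11.95
tool_pos: [0.4746, -0.1983, 0.0574]
orientation: [180.0, -0.0, -7.6]
force: [-1.5, 1.7, 5.2]
opening: 0.0169
gripper_force: 30.0
```

```bash
python3 - <<'E'
from h import *
o=ctrl.get_obs(); z=o['tool_pos'][2]; y=o['orientation'][2]; G=o['tool_pos'][:2]
off=.1*np.array([np.cos(np.radians(y+180)),np.sin(np.radians(y+180))]); print('pan',G-off)
go(*[(*(np.array(p)+off),z,y) for p in ((.572,-.1),(.548,0),(.565,.1),(.553,.2))])
E
```

```text
pan [ 0.57375406 -0.21155476]
at [ 0.4746 -0.1983  0.0574] [ 1.7999e+02 -2.0000e-02 -7.6400e+00] t 11.95 F [-1.5  1.7  5.2] op 0.0169
[-16.6, -110.3, -0.0] [0.0, -0.0, -0.0]
[-53.6, -206.3, -0.0] [0.0, -0.0, -0.0]
[-50.1, -307.6, -0.1] [0.0, -0.0, -0.0]
[-75.3, -405.1, -0.1] [0.0, -0.0, -0.0]
```

move_arm --motion '[[[0, -3, 0], [0, 0, 0], 1], [[-1, -9, 0], [0, 0, 0], 1], [[-3, -19, 0], [0, 0, 0], 1], [[-5, -31, 0], [0, 0, 0], 1], [[-7, -44, 0], [0, 0, 0], 1], [[-9, -57, 0], [0, 0, 0], 1], [[-11, -70, 0], [0, 0, 0], 1], [[-13, -83, 0], [0, 0, 0], 1], [[-15, -97, 0], [0, 0, 0], 1], [[-17, -110, 0], [0, 0, 0], 1]]'

```text
clock: 12.78
tool_pos: [0.4724, -0.0868, 0.0572]
orientation: [180.0, -0.0, -7.7]
force: [1.0, -4.6, 1.8]
opening: 0.0167
gripper_force: 30.3
```

```bash
cat > p.py <<'E'
from h import *
o=ctrl.get_obs(); y=-7.64; off=.1*np.array([np.cos(np.radians(y+180)),np.sin(np.radians(y+180))]); print('pan',o['tool_pos'][:2]-off)
go(*[(*(np.array(p)+off),.057,y) for p in ((.548,0),(.565,.1),(.553,.2))])
E
python3 p.py; python3 - <<'E'
from m import *
# pan yaw check: handle dark in scene; rim via grey? print red-ring-free estimate of handle from side view
s=snap('side'); cv2.imwrite('pics/sp.png',s['color'])
g=s['color'].astype(int); hsv=cv2.cvtColor(s['color'],cv2.COLOR_BGR2HSV)
m=((hsv[...,1]<30)&(hsv[...,2]>45)&(hsv[...,2]<140)).astype(np.uint8)*255
n,l,st,ce=cv2.connectedComponentsWithStats(m)
for i in range(1,n):
    if st[i][4]>400: print(st[i],ce[i])
print('expected rim/base',proj(s,(.572,-.1,.08)),proj(s,(.572,-.1,.01)))
E
```

```text
pan [ 0.57149094 -0.1000776 ]
at [ 0.4724 -0.0868  0.0572] [ 1.7996e+02 -1.0000e-02 -7.6800e+00] t 12.7833 F [ 1.  -4.6  1.8] op 0.0167
[-36.6, -96.0, 0.1] [0.0, -0.0, -0.0]
[-33.2, -197.4, 0.1] [0.0, -0.0, -0.0]
[-58.4, -294.9, -0.0] [0.0, -0.0, -0.0]
[499 101  35  33 699] [518.76537911 114.39198856]
[    0   123   126   297 11886] [ 44.89929329 314.69947838]
[  98  145   55   86 1885] [125.72891247 190.57931034]
[  100   152   236   268 11244] [266.32203842 284.05771967]
[ 229  269   47   54 1959] [250.37570189 294.56202144]
expected rim/base [247.24367833 178.62213149] [249.18163849 202.57293998]
```

```bash
python3 - <<'E'
from m import *
s=snap('side'); w=snap('wrist')
for v in (185,192): print(v,s['color'][v,205:300:2].mean(1).astype(int).tolist())
print('exp L/R',proj(s,(.572+.0445,-.1,.05)),proj(s,(.572-.0445,-.1,.05)))
o=ctrl.get_obs()['tool_pos']
C=np.array([.5715,-.1,.08]); print('wrist exp rim c',proj(w,C),'L/R',proj(w,C+[.006,.0441,0]),proj(w,C-[.006,.0441,0]))
v=int(proj(w,C)[1]); 
if 0<=v<420: print(w['color'][v,100:460:5].mean(1).astype(int).tolist())
E
```

```text
185 [79, 78, 80, 79, 81, 222, 237, 237, 237, 237, 237, 188, 97, 105, 125, 85, 81, 81, 83, 83, 84, 84, 83, 84, 84, 85, 85, 98, 129, 96, 83, 92, 83, 79, 24, 17, 18, 17, 18, 95, 106, 106, 106, 106, 68, 17, 15, 19]
192 [80, 80, 79, 80, 80, 125, 237, 238, 237, 238, 238, 238, 234, 105, 80, 82, 81, 83, 82, 81, 83, 82, 83, 83, 83, 83, 82, 81, 80, 81, 79, 131, 128, 157, 204, 234, 238, 238, 238, 233, 154, 84, 61, 57, 56, 56, 53, 61]
exp L/R [229.79793111 188.80464587] [266.47440432 189.42746388]
wrist exp rim c [281.06382249  47.24919659] L/R [170.62936109  46.83951528] [391.44145314  47.65866708]
[200, 200, 200, 201, 201, 202, 202, 202, 203, 203, 203, 203, 203, 203, 139, 81, 80, 81, 81, 82, 83, 82, 147, 149, 149, 151, 151, 153, 153, 154, 156, 156, 157, 158, 159, 160, 160, 160, 161, 161, 162, 162, 163, 78, 77, 77, 77, 77, 77, 78, 60, 60, 59, 59, 59, 58, 81, 155, 228, 227, 227, 227, 226, 226, 225, 224, 223, 223, 222, 221, 220, 219]
```

The pan follows without yawing: the wrist view has its left edge at u≈170 and I expected 171. On past the pot.

move_arm --motion '[[[-2, -4, 0], [0, 0, 0], 1], [[-6, -12, 0], [0, 0, 0], 1], [[-11, -24, 0], [0, 0, 0], 1], [[-17, -37, 0], [0, 0, 0], 1], [[-23, -51, 0], [0, 0, 0], 1], [[-28, -65, 0], [0, 0, 0], 1], [[-33, -80, 0], [0, 0, 0], 1], [[-36, -95, 0], [0, 0, 0], 1], [[-37, -110, 0], [0, 0, 0], 1], [[-37, -125, 0], [0, 0, 0], 1]]'

```text
clock: 13.77
tool_pos: [0.451, 0.0414, 0.0568]
orientation: [179.9, 0.1, -7.7]
force: [-0.1, -4.4, 2.6]
opening: 0.017
gripper_force: 30.4
```

```bash
python3 p.py
```

```text
pan [0.55012823 0.02806178]
at [0.451  0.0414 0.0568] [ 1.7991e+02  1.0000e-01 -7.7100e+00] t 13.7667 F [-0.1 -4.4  2.6] op 0.017
[1.7, 28.1, -0.1] [0.1, 0.1, -0.1]
[5.1, -73.3, -0.3] [0.1, 0.1, -0.1]
[-20.2, -170.8, -0.4] [0.1, 0.1, -0.1]
```

move_arm --motion '[[[1, -8, 0], [0, 0, 0], 1], [[2, -18, 0], [0, 0, 0], 1], [[4, -32, 0], [0, 0, 0], 1], [[5, -46, 0], [0, 0, 0], 1], [[6, -60, 0], [0, 0, 0], 1], [[6, -74, 0], [0, 0, 0], 1], [[4, -88, 0], [0, 0, 0], 1], [[1, -101, 0], [0, 0, 0], 1], [[-3, -112, 0], [0, 0, 0], 1], [[-6, -121, 0], [0, 0, 0], 1]]'

```text
clock: 14.6
tool_pos: [0.4622, 0.1634, 0.0569]
orientation: [180.0, 0.0, -7.7]
force: [0.8, -3.4, 2.6]
opening: 0.0169
gripper_force: 30.3
```

```bash
python3 p.py
```

```text
pan [0.56131811 0.15015388]
at [0.4622 0.1634 0.0569] [ 1.7999e+02  1.0000e-02 -7.6500e+00] t 14.6 F [ 0.8 -3.4  2.6] op 0.0169
[6.8, 150.6, -0.1] [0.0, 0.0, -0.0]
[10.3, 49.2, -0.1] [0.0, 0.0, -0.0]
[-14.9, -48.3, -0.1] [0.0, 0.0, -0.0]
```

move_arm --motion '[[[-3, -10, 0], [0, 0, 0], 1], [[-6, -20, 0], [0, 0, 0], 1], [[-9, -30, 0], [0, 0, 0], 1], [[-12, -38, 0], [0, 0, 0], 1], [[-14, -45, 0], [0, 0, 0], 1], [[-15, -49, 0], [0, 0, 0], 1], [[-15, -49, 0], [0, 0, 0], 1], [[-15, -49, 0], [0, 0, 0], 1]]'

```text
clock: 15.27
tool_pos: [0.4541, 0.2136, 0.0571]
orientation: [-180.0, -0.0, -7.6]
force: [-1.7, -1.7, 5.1]
opening: 0.0168
gripper_force: 30.1
```

```bash
python3 p.py;  python3 - <<'E'
from m import *
w=snap('wrist')
C=np.array([.5535,.2,.08]); e=proj(w,C); print('exp rim c',e,'L/R',proj(w,C+[.006,.0441,0]),proj(w,C-[.006,.0441,0]))
print(w['color'][47,100:460:5].mean(1).astype(int).tolist())
for n in('scene','side'):
    s=snap(n); m=mask(s,(110,130,60),(130,255,255)); b=(275,255,360,310) if n=='scene' else (195,260,290,330)
    print(circ(pts(s,m,b,.01)))
    c=proj(s,(.5525,.2,.05)); v=int(c[1]); u=int(c[0]); print(c,[proj(s,(.5525+k*.0445*t[0],.2+k*.0445*t[1],.05)).round(1).tolist() for t in [np.array(s['cam_to_world'])[:2,0]] for k in(-1,1)]); print(u-40,s['color'][v,u-40:u+42:2].mean(1).astype(int).tolist())
E
```

```text
pan [0.55325824 0.20031027]
at [0.4541 0.2136 0.0571] [-1.7998e+02 -1.0000e-02 -7.6200e+00] t 15.2667 F [-1.7 -1.7  5.1] op 0.0168
[21.3, 199.2, 0.1] [-0.0, -0.0, 0.0]
[24.9, 97.9, 0.1] [-0.0, -0.0, 0.0]
[-0.2, 0.3, 0.1] [-0.0, -0.0, 0.0]
exp rim c [279.61327733  45.99454701] L/R [168.9077817   45.71212548] [390.31061963  46.27694775]
[228, 228, 228, 228, 229, 229, 229, 230, 230, 230, 125, 87, 88, 233, 123, 171, 72, 95, 98, 99, 97, 97, 104, 176, 177, 178, 179, 180, 182, 183, 183, 185, 185, 186, 186, 188, 188, 188, 189, 189, 190, 190, 193, 192, 92, 92, 92, 92, 92, 92, 90, 70, 72, 70, 71, 69, 70, 103, 182, 116, 116, 115, 230, 230, 229, 230, 229, 229, 228, 228, 228, 228]
(array([0.55305063, 0.19983185, 0.07194422]), np.float64(0.0014440412719113403))
[318.07154531 267.54597549] [[296.7, 267.9], [339.5, 267.2]]
278 [215, 214, 214, 214, 215, 193, 98, 135, 207, 175, 80, 83, 135, 126, 88, 113, 89, 85, 87, 86, 86, 88, 83, 83, 85, 82, 78, 103, 131, 83, 120, 190, 90, 100, 133, 120, 120, 118, 120, 118, 119]
(array([0.55229463, 0.199415  , 0.07199949]), np.float64(0.0015390104078045511))
[238.56142784 279.63247105] [[214.7, 279.9], [262.5, 279.3]]
198 [238, 238, 238, 238, 238, 238, 199, 106, 111, 94, 142, 99, 81, 81, 81, 83, 82, 81, 81, 81, 82, 83, 80, 81, 80, 80, 84, 115, 144, 100, 106, 103, 66, 58, 101, 106, 106, 106, 106, 105, 106]
```

The pan sits where I expected, with its scene edges at u≈297 and 340. I release it and rise.

move_arm --motion '[[[0, 0, 0], [0, 0, 0], 0.9], [[0, 0, 0], [0, 0, 0], 0.6], [[0, 0, 0], [0, 0, 0], 0.5], [[0, 0, 0], [0, 0, 0], 0.5], [[0, 0, 0], [0, 0, 0], 0.5], [[0, 0, 0], [0, 0, 0], 0.5], [[0, 0, -8], [0, 0, 0], 0.5], [[0, 0, -30], [0, 0, 0], 0.5], [[0, 0, -65], [0, 0, 0], 0.5], [[0, 0, -100], [0, 0, 0], 0.5]]'

```text
clock: 16.25
tool_pos: [0.4535, 0.2125, 0.1581]
orientation: [179.9, 0.1, -7.6]
force: [0.3, 0.8, -0.2]
opening: 0.0436
gripper_force: 0.0
```

move_arm --motion '[[[0, 0, -20], [0, 0, 0], 0.6], [[0, 0, -40], [0, 0, 0], 0.8], [[0, 0, -45], [0, 0, 0], 1], [[0, 0, -45], [0, 0, 0], 1]]'

```text
clock: 16.58
tool_pos: [0.4549, 0.2139, 0.2043]
orientation: [-179.8, -0.1, -7.6]
force: [-0.2, 0.0, -1.4]
opening: 0.0226
gripper_force: 0.0
```

```bash
python3 - <<'E'
from m import *
go((.508,-.35,.2,-7.6),(.508,-.402,.2,-7.6))
for n,c0,k in (('scene',(215,252),1),('side',(198,220),1)):
    q=snap(n); m=mask(q,(2,100,40),(15,255,255)); nn,l,st,ce=cv2.connectedComponentsWithStats(m)
    j=np.argmin([np.hypot(*(ce[i]-c0)) if st[i][4]>300 else 1e9 for i in range(nn)]); print(n,st[j],ce[j])
    s=q;c=proj(s,(.5525,.2,.05)); v=int(c[1]); u=int(c[0]); print(u-40,s['color'][v,u-40:u+42:2].mean(1).astype(int).tolist())
    # plunger black on orange: box centre of orange
    m=mask(q,(8,150,60),(20,255,255)); b=(160,135,210,185) if n=='scene' else (262,112,305,155)
    v,u=np.nonzero(m); kk=(u>b[0])&(u<b[2])&(v>b[1])&(v<b[3]); print('orange',u[kk].min(),u[kk].max(),v[kk].min(),v[kk].max())
    cv2.imwrite(f'pics/f_{n}.png',q['color'])
E
```

```text
at [0.4549 0.2139 0.2043] [-1.7982e+02 -1.5000e-01 -7.6400e+00] t 16.5833 F [-0.2  0.  -1.4] op 0.0226
[127.6, 551.8, 2.9] [-0.2, -0.1, -0.0]
[134.5, 603.4, 2.7] [-0.2, -0.1, -0.0]
scene [ 193  232   45   43 1453] [214.75911906 253.69580179]
278 [214, 214, 214, 214, 215, 192, 99, 136, 205, 151, 80, 89, 150, 109, 87, 93, 87, 84, 88, 86, 85, 86, 90, 104, 86, 81, 84, 109, 141, 86, 124, 188, 101, 146, 135, 124, 118, 116, 135, 116, 119]
orange 162 201 136 175
side [ 175  199   45   41 1337] [197.85415108 219.71129394]
198 [237, 237, 237, 237, 237, 237, 198, 104, 94, 100, 146, 98, 80, 80, 80, 82, 80, 80, 80, 79, 81, 82, 80, 80, 80, 79, 80, 81, 81, 79, 77, 76, 144, 219, 212, 200, 32, 14, 14, 15, 16]Traceback (most recent call last):
  File "<stdin>", line 9, in <module>
    return umr_minimum(a, axis, None, out, keepdims, initial, where)
ValueError: zero-size array to reduction operation minimum which has no identity
```

move_arm --motion '[[[4, 20, 0], [0, 0, 0], 1], [[12, 55, 0], [0, 0, 0], 1], [[20, 92, 0], [0, 0, 0], 1], [[29, 130, 0], [0, 0, 0], 1], [[37, 168, 0], [0, 0, 0], 1], [[46, 206, 1], [0, 0, 0], 1], [[54, 244, 1], [0, 0, 0], 1], [[63, 282, 1], [0, 0, 0], 1], [[71, 320, 1], [0, 0, 0], 1], [[78, 350, 1], [0, 0, 0], 1]]'

```text
clock: 17.52
tool_pos: [0.4837, -0.1465, 0.1996]
orientation: [180.0, 0.1, -7.7]
force: [0.8, 0.6, 0.3]
opening: 0.0002
gripper_force: 0.0
```

```bash
python3 -c "
from h import *
go((.507,-.402,.2,-7.6))"
```

```text
at [ 0.4837 -0.1465  0.1996] [ 1.7997e+02  1.5000e-01 -7.6900e+00] t 17.5167 F [0.8 0.6 0.3] op 0.0002
[57.3, 250.1, -0.4] [0.0, 0.1, -0.1]
```

move_arm --motion '[[[8, 35, 0], [0, 0, 0], 1], [[16, 70, 0], [0, 0, 0], 1], [[24, 105, 0], [0, 0, 0], 1], [[32, 140, 0], [0, 0, 0], 1], [[40, 175, 0], [0, 0, 0], 1], [[48, 210, 0], [0, 0, 0], 1], [[54, 236, 0], [0, 0, 0], 1], [[57, 250, 0], [0, 0, 0], 1], [[57, 250, 0], [0, 0, 0], 1], [[57, 250, 0], [0, 0, 0], 1]]'

```text
clock: 18.35
tool_pos: [0.5072, -0.3995, 0.1991]
orientation: [-179.9, 0.2, -7.7]
force: [-0.1, 0.6, -0.2]
opening: 0.0005
gripper_force: 0.0
```

```bash
python3 - <<'E'
from m import *
s=snap('wrist'); go()
m=mask(s,(0,0,0),(179,255,60)); o=mask(s,(5,150,60),(22,255,255)); v,u=np.nonzero(o); k=(v<250); print('orange',u[k].min(),u[k].max(),v[k].min(),v[k].max())
x0,x1,y0,y1=u[k].min(),u[k].max(),v[k].min(),v[k].max()
g=s['color'].max(2); sub=(g[y0:y1,x0:x1]<70).astype(np.uint8)
n,l,st,ce=cv2.connectedComponentsWithStats(sub)
for i in range(1,n):
    if st[i][4]>300:
        c=(st[i][0]+st[i][2]/2+x0,st[i][1]+st[i][3]/2+y0); print(st[i],c,onz(s,*c,.083),onz(s,*(ce[i]+[x0,y0]),.083))
print(proj(s,(.507,-.402,.083)))
E
```

```text
at [ 0.5075 -0.3988  0.1997] [-1.7995e+02  1.2000e-01 -7.6800e+00] t 18.4 F [ 0.2  0.1 -0.3] op 0.0007
orange 245 534 0 249
[    0     0   199   249 39078] (np.float64(344.5), np.float64(124.5)) [ 0.56243373 -0.46088284  0.083     ] [ 0.57029558 -0.46151141  0.083     ]
[  23  175   40   41 1263] (np.float64(288.0), np.float64(195.5)) [ 0.50958408 -0.40780275  0.083     ] [ 0.50980215 -0.40728552  0.083     ]
[281.72539142 199.24665208]
```

move_arm --motion '[[[3, 8, 20], [0, 0, 0], 1], [[3, 8, 50], [0, 0, 0], 1], [[3, 8, 80], [0, 0, 0], 1], [[3, 8, 95], [0, 0, 0], 1], [[3, 8, 102], [0, 0, 0], 1], [[3, 8, 105], [0, 0, 0], 1], [[3, 8, 108], [0, 0, 0], 1], [[3, 8, 111], [0, 0, 0], 1], [[3, 8, 114], [0, 0, 0], 1], [[3, 8, 114], [0, 0, 0], 1]]'

```text
clock: 19.23
tool_pos: [0.5102, -0.4077, 0.0874]
orientation: [180.0, -0.0, -7.6]
force: [0.2, 0.4, -0.2]
opening: 0.0005
gripper_force: 0.0
```

move_arm --motion '[[[0, 0, 2], [0, 0, 0], 1], [[0, 0, 4], [0, 0, 0], 1], [[0, 0, 6], [0, 0, 0], 1], [[0, 0, 8], [0, 0, 0], 1], [[0, 0, 10], [0, 0, 0], 1], [[0, 0, 10], [0, 0, 0], 1]]'

```text
clock: 19.73
tool_pos: [0.5097, -0.4076, 0.0765]
orientation: [-180.0, 0.0, -7.7]
force: [-0.1, 0.8, 0.4]
opening: 0.0006
gripper_force: 0.0
```

move_arm --motion '[[[0, 0, 2], [0, 0, 0], 1], [[0, 0, 4], [0, 0, 0], 1], [[0, 0, 6], [0, 0, 0], 1], [[0, 0, 6], [0, 0, 0], 1]]'

```text
clock: 20.07
tool_pos: [0.5097, -0.4076, 0.0705]
orientation: [-180.0, 0.0, -7.7]
force: [-0.6, -0.5, -0.4]
opening: -0.0002
gripper_force: 0.0
```

move_arm --motion '[[[0, 0, 2], [0, 0, 0], 1], [[0, 0, 4], [0, 0, 0], 1], [[0, 0, 5], [0, 0, 0], 1], [[0, 0, 5], [0, 0, 0], 1]]'

```text
clock: 20.4
tool_pos: [0.5099, -0.4077, 0.0658]
orientation: [-180.0, 0.0, -7.6]
force: [-0.5, 0.4, 0.4]
opening: 0.0002
gripper_force: 0.0
```

```bash
python3 - <<'E'
from m import *
go()
s=snap('wrist'); sc=snap('scene'); print(proj(s,(.5097,-.4065,.083)),proj(sc,(.5097,-.4065,.083)))
cv2.imwrite('pics/pl.png',s['color'])
for v in (215,225,235,245): print(v,s['color'][v,180:390:6].max(1).tolist())
E
```

```text
at [ 0.5099 -0.4077  0.0658] [-1.80e+02  1.00e-02 -7.65e+00] t 20.4 F [-0.5  0.4  0.4] op 0.0002
[276.35113751 268.08401364] [181.21316448 141.49900859]
215 [16, 17, 17, 18, 17, 16, 120, 121, 121, 121, 121, 121, 121, 121, 121, 121, 121, 121, 122, 250, 250, 251, 251, 251, 121, 121, 121, 108, 30, 30, 30, 30, 30, 31, 30]
225 [16, 16, 16, 17, 17, 17, 119, 121, 121, 121, 122, 121, 121, 121, 122, 121, 122, 122, 121, 250, 250, 251, 251, 251, 121, 121, 121, 107, 29, 31, 31, 31, 31, 30, 31]
235 [16, 16, 28, 17, 17, 16, 117, 120, 120, 120, 120, 120, 121, 122, 39, 17, 17, 17, 16, 80, 250, 250, 250, 194, 121, 121, 121, 106, 30, 31, 30, 30, 30, 30, 29]
245 [30, 30, 30, 31, 31, 15, 115, 120, 120, 120, 120, 120, 17, 19, 17, 18, 17, 18, 18, 19, 18, 50, 119, 120, 120, 120, 120, 105, 31, 30, 31, 30, 30, 30, 30]
```

move_arm --motion '[[[0, 0, 2], [0, 0, 0], 1], [[0, 0, 4], [0, 0, 0], 1], [[0, 0, 6], [0, 0, 0], 1], [[0, 0, 6], [0, 0, 0], 1]]'

```text
clock: 20.83
tool_pos: [0.5102, -0.4079, 0.0601]
orientation: [180.0, -0.0, -7.6]
force: [0.1, 0.4, 4.4]
opening: 0.0003
gripper_force: 2.3
```

Contact: 4.4 N. I press on to the stop.

move_arm --motion '[[[0, 0, 2], [0, 0, 0], 1], [[0, 0, 4], [0, 0, 0], 1], [[0, 0, 6], [0, 0, 0], 1], [[0, 0, 7], [0, 0, 0], 1], [[0, 0, 7], [0, 0, 0], 1]]'

```text
clock: 21.25
tool_pos: [0.5102, -0.4079, 0.0538]
orientation: [180.0, -0.0, -7.6]
force: [-1.7, 1.5, 7.7]
opening: 0.0003
gripper_force: 3.8
```

move_arm --motion '[[[0, 0, 1], [0, 0, 0], 1], [[0, 0, 2], [0, 0, 0], 1], [[0, 0, 2], [0, 0, 0], 1], [[0, 0, 2], [0, 0, 0], 1]]'

```text
clock: 21.58
tool_pos: [0.5103, -0.408, 0.0535]
orientation: [179.9, -0.1, -7.6]
force: [-4.6, 4.4, 18.2]
opening: 0.0004
gripper_force: 9.4
```

At the stop: the force rose to 18 N and the position stalled. I retract.

move_arm --motion '[[[0, 0, -3], [0, 0, 0], 1], [[0, 0, -10], [0, 0, 0], 1], [[0, 0, -20], [0, 0, 0], 1], [[0, 0, -40], [0, 0, 0], 1], [[0, 0, -70], [0, 0, 0], 1], [[0, 0, -100], [0, 0, 0], 1], [[0, 0, -115], [0, 0, 0], 1], [[0, 0, -120], [0, 0, 0], 1], [[0, 0, -120], [0, 0, 0], 1], [[0, 0, -120], [0, 0, 0], 1]]'

```text
clock: 22.42
tool_pos: [0.5095, -0.4073, 0.1703]
orientation: [-180.0, 0.0, -7.7]
force: [-0.6, -0.4, -1.2]
opening: 0.0008
gripper_force: 0.0
```

```bash
python3 - <<'E'
from m import *
go()
for n,c0 in (('scene',(215,252)),('side',(198,220))):
    q=snap(n); m=mask(q,(2,100,40),(15,255,255)); nn,l,st,ce=cv2.connectedComponentsWithStats(m)
    j=np.argmin([np.hypot(*(ce[i]-c0)) if st[i][4]>300 else 1e9 for i in range(nn)]); print(n,st[j],ce[j])
    c=proj(q,(.5525,.2,.05)); v=int(c[1]); u=int(c[0]); print(u-40,q['color'][v,u-40:u+42:2].mean(1).astype(int).tolist())
print(ctrl.close_job())
E
```

```text
at [ 0.5095 -0.4073  0.1703] [-1.7995e+02  4.0000e-02 -7.6700e+00] t 22.4167 F [-0.6 -0.4 -1.2] op 0.0008
scene [ 193  231   45   44 1480] [215.00067568 253.51891892]
278 [211, 213, 213, 212, 214, 191, 101, 133, 205, 152, 79, 90, 145, 111, 82, 97, 85, 84, 83, 85, 85, 83, 84, 104, 81, 80, 82, 109, 137, 85, 124, 188, 99, 153, 211, 210, 212, 204, 138, 115, 116]
side [ 175  199   46   41 1357] [197.86956522 219.65070007]
198 [238, 238, 238, 238, 238, 238, 200, 106, 95, 101, 147, 98, 81, 80, 81, 83, 81, 81, 81, 80, 82, 83, 81, 81, 81, 79, 88, 142, 126, 85, 82, 79, 152, 220, 215, 202, 34, 18, 16, 17, 18]
the job is handed in; nothing more can be done
None
```

I handed the job in at about 22.5 s, with the pot inside the yellow ring, the pan inside the blue ring, and the plunger pressed to its stop and released; `close_job` returned no verdict, and I did not measure the plunger's return or re-check the dish, bowl and jar at the end.

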